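Reset a tripped portable power unit in the farm shed

TASK

The battery power unit on the bench has tripped. Reach a fingertip down into the well in its top, press the large sunken reset key fully home without pressing the small test button beside it, and let it spring back; then push the weather flap over with a fingertip until it is fully shut on the collar. Do not lift or shift the unit, and leave the socket standing on it and the can, mug and tape around it where they are.

Things in the scene. Friction and masses are not known exactly. Their poses are not given: they have to be found in the camera images.
- power_unit: Portable battery power unit: black case, grey top; 220 (its x) x 300 (its y) x 130 mm high, about 4.5 kg, loose on rubber feet. Origin: centre of underside, z up, +x to its back. A bar handle stands out 39 mm from each y end, 85 mm up. On the flat top a collar, 60 (x) x 92 (y) mm, 8 mm high, surrounds a well centred at unit x = -40 mm, y = 0. Else only the flap and the socket stand on the top.
- well_mouth (a point): Centre of the well's mouth, level with the collar's top (unit x = -40, y = 0, z = 138 mm). The well is 46 (unit x) x 80 mm (unit y), with upright walls and a white floor 30 mm below the mouth that carries the reset key and the test button.
- reset_key_top (a point): Centre of the top of the reset key: black, rectangular, 30 (unit x) x 34 mm (unit y), the larger of the two in the well. At rest its top is 24 mm below the mouth; its centre is 14 mm from the well's centre towards unit -y (unit x = -40, y = -14, z = 114 mm), 23 mm from the walls at +x and -x and 26 mm from the one at -y. The point moves with the key.
- reset_key (a joint): Travel of the reset key, m: 0 at rest, 0.005 fully home (downward). A spring returns it; it starts to move at 1 N and is fully home at 5 N.
- test_button_top (a point): Centre of the top of the test button: black, round, 12 mm diameter, in the same well, top 26 mm below the mouth, 26 mm from the well's centre towards unit +y (unit x = -40, y = 26, z = 112 mm), so 40 mm from the key's centre. Not to be pressed.
- test_button (a joint): Travel of the test button, m: 0 at rest, 0.003 fully down.
- flap (a joint): Angle of the weather flap, rad: 0 shut on the collar over the well, 1.57 upright, 2.2 to 2.6 at the start (leaning back over the unit's top behind the well); stop at 2.65. Light stiff hinge: it stays where it is left and does not fall shut by itself; about 0.5 N at its edge moves it.
- flap_hinge (a point): Middle of the flap's hinge line, which runs along unit y, 33 mm behind (unit +x of) the well's centre: unit x = -7, y = 0, z = 140 mm. Fixed to the unit.
- flap_edge (a point): Middle of the flap's free edge, 62 mm from the hinge line; a tab 30 mm wide juts 8 mm farther. The flap is a clear panel in a black frame, 62 x 94 mm, 3 mm thick. Shut, this point lies 62 mm from the hinge towards unit -x; as the flap opens it rises and swings over towards +x.
- impact_socket: Steel wrench socket, 28 mm diameter, 38 mm high, standing loose on the unit's top about 110 mm from the well's centre towards unit -y. Origin: centre of its foot. Not to be moved.
- spray_can: Spray can, 64 mm diameter, 165 mm high, standing on the bench. Origin: centre of its foot. Not to be moved.
- mug: White mug, 82 mm diameter, 92 mm high, standing on the bench. Origin: centre of its foot. Not to be moved.
- tape_roll: Roll of tape, 100 mm diameter, 24 mm high, lying on the bench. Origin: centre of its underside. Not to be moved.

How it is judged:
On the way, in this order (a step that is already met when the one before it is completed fails the run):
1. the reset key is pressed fully home (value of joint reset_key above 0.0043 m), for 0.1 s.
2. the reset key has sprung back and the flap is pushed shut (value of joint reset_key below 0.001 m and value of joint flap below 0.06 rad), for 0.2 s.
At the end, for the whole second after the job is handed in: The reset key has been pressed (4.3 of its 5 mm or more) and has sprung back (under 1 mm), the flap is shut within 0.06 rad, the test button is up, the unit is level and within 20 mm of where it stood, and the socket, can, mug and tape are within 20 mm of where they stood (all of step 2 and value of joint test_button below 0.001 m and distance of each of power_unit, impact_socket, spray_can, mug, tape_roll from where it was at the start of the episode below 0.02 m and angle between power_unit's own z axis and vertical below 0.03 rad and linear speed of power_unit below 0.01 m/s); the robot touches nothing.
It fails at once if the test button is pressed (value of joint test_button above 0.0015 m).
It fails at once if the power unit is shifted more than 20 mm, lifted or tipped (distance of power_unit from where it was at the start of the episode above 0.02 m or height (world z) of power_unit above 0.012 m or angle between power_unit's own z axis and vertical above 0.1 rad).
It fails at once if the socket, can, mug or tape is moved more than 20 mm or lifted (distance of any of impact_socket, spray_can, mug, tape_roll from where it was at the start of the episode above 0.02 m).
It also fails if it takes over 45 s, if anything falls off the work surface, if the arm or the gripper's body presses on something with over 40 N, if the wrist force passes 120 N, or if a joint passes its speed limit or range.

ROBOT

A 7-joint arm with a two-finger parallel gripper is mounted at the origin on the work surface. World frame = base frame: x ahead of the robot, y to its left, z up, the work surface at z = 0. Lengths are in m, angles in rad, forces in N, time in s.
With the tool pointing down it reaches from about 0.425 to 0.8 m from the base axis. Payload 8.3 kg.
Tool frame: the origin (TCP) lies midway between the tips of the shut fingers; the grasp point (between the pads) lies 19 mm behind it (r.tcp_to_grasp is the distance from the TCP to the grasp point, in m); z points along the fingers, x is the direction in which the jaws open and shut, and the axes are right-handed (so a half turn about z gives the same grasp; the last joint's range is limited). The gripper opens to 85 mm and grips with 20 to 120 N. Pads are 22 mm wide; open, the fingers measure 114 mm over their backs; the gripper's body (76 mm by 85 mm) begins 54 mm behind the grasp point. The pads swing forward as they close: fully open they stand 13 mm farther back than shut.
Start: joints at [-1.31, 0.383, 0.016, 1.37, -0.006, 1.388, -0.046], TCP at [0.199, 0.593, 0.231] pointing down, gripper open.
Joint ranges: [-2.95, 2.95], [-0.25, 2.06], [-1.52, 1.56], [0.18, 2.33], [-1.44, 4.58], [0.02, 2.06], [-3.01, 3.01]. Speed limits (rad/s): [2.39, 2.39, 3.01, 3.01, 3.14, 3.14, 3.14].

INTERFACE

Orientations are given as a 3x3 rotation matrix whose columns are the frame's x, y, z axes.
In Python, from workcell import r gives the robot as it stands.
- The arm moves only by the tool step_arm, never from a script. Its argument "targets" is a list of rows, each an object with "jaw": the opening, from 0 (shut) to 1 (fully open); "travel": the shift along the tool's x, y, z in mm, a list of three; "twist": the turn about the tool's z in degrees. A call has 1 to 12 rows; each row shifts and turns the commanded pose from where the row before left it, along the tool's axes as they then stand; what a row does not reach is not made up. A row lasts 1/12 s, in which the tool goes at most 41.7 mm and 7.16 degrees, less where a joint would pass 70% of its speed; a pose out of reach is approached as far as the arm can. A call is refused whole if a number of a shift passes 41.7 or a number of a turn 7.16, either way. A call with a gripper value outside its range is refused whole. The fingers move at their own pace and stop on an object; the grip force is fixed at half the most. Time passes only in rows, so rows that do not move let the fingers close. It gives the time, the measured TCP pose, the force and the opening at its end, in the units of the state.
- r.get_state(): the state, without advancing time (a new reading comes with each control period).
- r.grab_frame(name): name is "side" or "top"; returns a dict with "frame" (420x560x3 uint8, blue, green, red), "depth" (420x560 float32, m along the optical axis (not along the pixel's ray), 0 where there is no reading), "K" (3x3 intrinsics, pixels), "k1" (the pictures are not rectified: a ray, as slopes to the right and down, at radius r is drawn at 1 + k1 r^2 times it, then the intrinsics apply), "world_to_cam" (4x4, takes a point from world to camera coordinates). Camera axes: x right, y down, z forward; pixel columns grow to the right and rows downward; lengths in m; the calibration is good to about 2 mm. A picture is of the moment at which its call begins.
- r.sign_off(): hands the job in, once; it reports no verdict.
Trained networks look in a picture, given as the dict that the camera call returned (one of the last four; its "shot" number tells which), for a name from the list of things; names that differ only in an ending like _2 or _b are one class to them, and where a whole thing is asked for, a point or a joint stands for the part that bears it (a point fixed in the world has none). Each returns a list of dicts, best first, with "p" (0 to 1); they miss things now and then, are a little off and sometimes report something else, mostly with a low value. They report only what shows in the picture. A call takes as long as a camera call.
- r.silhouettes(label, picture): "mask" (420x560 bool, what is visible of it) and "box" ([left, top, right, bottom] in pixels, round what is visible of it).
The state is a dict: "clock": time; "joint_positions": joint angles; "joint_velocities": joint speeds; "tau": joint torques, N m; "tcp_pos": TCP position; "eef_rot": TCP orientation; "contact_force": force on the tool from outside, world axes, zero at the start; "ft_torque": the same for the moment, N m; "gripper_width": finger opening in m.
Only numpy, scipy, OpenCV 4.12 (cv2) and the standard library are available. Lean on these libraries where they do the work, as an engineer would, in place of code of your own. Each camera call takes 0.05 s, during which the arm holds its last target.

## Working session

There is one attempt and no reset: what is moved stays moved. The work goes in short steps, Python scripts to look and compute and a tool call to move; the robot and the scene stay as the last step left them, time stands still between calls to the robot, and variables do not carry over. Pictures are saved under pics/ and viewed, and the job is handed in when it is done.

Besides the shell and the picture viewer there is one more tool, called after ">>>" as a command line: name --argument value ..., lists and objects as JSON in quotes. step_arm: Moves the arm, as the interface text tells. Its arguments: {"type":"object","properties":{"targets":{"type":"array","items":{"type":"object","properties":{"jaw":{"type":"number"},"travel":{"type":"array","items":{"type":"number"}},"twist":{"type":"number"}}}}},"required":["targets"]}

```bash
mkdir -p pics; ls; python3 - <<'E'
from workcell import r
import cv2, pickle
s=r.get_state(); print(s['clock'],s['tcp_pos'],s['eef_rot'],s['contact_force'],s['gripper_width'])
for n in('top','side'):
    f=r.grab_frame(n); cv2.imwrite(f'pics/{n}0.png',f['frame']); 
    d={k:f[k] for k in f}
    for l in('power_unit','flap','reset_key','impact_socket','test_button','spray_can','mug','tape_roll'):
        o=r.silhouettes(l,f); print(n,l,[(round(x['p'],2),x['box']) for x in o[:3]]); d['m_'+l]=o
    pickle.dump(d,open(f'{n}0.pkl','wb'))
    print(f['K'],f['k1'],f['world_to_cam'])
print(r.get_state()['clock'])
E
```

```text
pics
0.0 [0.19862697 0.59205875 0.23024476] [[ 3.18086260e-01  9.48061566e-01 -6.30466446e-04]
 [ 9.48059646e-01 -3.18086885e-01 -1.90812585e-03]
 [-2.00956389e-03  9.22881793e-06 -9.99997981e-01]] [0.9326256  0.66223794 0.57971478] 0.08501802927222794
top power_unit [(0.55, [237.8, 208.7, 394.8, 327.8])]
top flap [(0.56, [296.3, 243.4, 334.6, 271.3])]
top reset_key [(0.68, [317.3, 278.6, 333.4, 288.5])]
top impact_socket []
top test_button []
top spray_can [(0.95, [183.1, 262.5, 218.8, 294.2]), (0.26, [318.8, 278.6, 332.0, 291.4])]
top mug [(0.82, [399.8, 234.4, 438.0, 279.9])]
top tape_roll [(0.74, [246.8, 180.4, 281.1, 216.6])]
[[412.64360122   0.         278.06470433]
 [  0.         412.64360122 217.89133406]
 [  0.           0.           1.        ]] 0.020675251230912708 [[ 2.63681796e-02 -9.99648594e-01  2.72180943e-03  1.75689363e-02]
 [-9.94308022e-01 -2.65082803e-02 -1.03193354e-01  6.26052363e-01]
 [ 1.03229242e-01  1.47039458e-05 -9.94657591e-01  1.06621796e+00]
 [ 0.00000000e+00  0.00000000e+00  0.00000000e+00  1.00000000e+00]]
side power_unit [(0.86, [193.3, 198.8, 342.3, 331.9])]
side flap [(0.86, [253.6, 202.7, 296.6, 239.5])]
side reset_key [(0.61, [305.4, 218.1, 324.4, 229.9]), (0.4, [204.0, 171.1, 230.3, 216.2])]
side impact_socket [(0.72, [294.5, 235.5, 305.7, 256.7]), (0.52, [192.6, 196.8, 342.6, 330.7])]
side test_button []
side spray_can []
side mug [(0.71, [307.2, 300.7, 364.3, 363.0])]
side tape_roll [(0.22, [256.1, 205.3, 292.6, 238.5])]
[[463.27052795   0.         283.07903109]
 [  0.         463.27052795 206.56528963]
 [  0.           0.           1.        ]] -0.09094969742972553 [[ 0.90751039 -0.41975292  0.01524382 -0.51745107]
 [-0.19229008 -0.44745146 -0.87339093  0.24350491]
 [ 0.37342926  0.78968011 -0.48678117  0.99540021]
 [ 0.          0.          0.          1.        ]]
0.9
```

View pictures.

```bash
python3 - <<'E'
import cv2,pickle
for n,(x0,y0,x1,y1) in dict(top=(160,150,460,350),side=(150,130,400,330)).items():
    f=cv2.imread(f'pics/{n}0.png'); c=f[y0:y1,x0:x1]
    k=min(800/(x1-x0),600/(y1-y0)); cv2.imwrite(f'pics/{n}0c.png',cv2.resize(c,None,fx=k,fy=k,interpolation=cv2.INTER_CUBIC)); print(k)
E
```

```text
2.6666666666666665
3.0
```

View pics/top0.png

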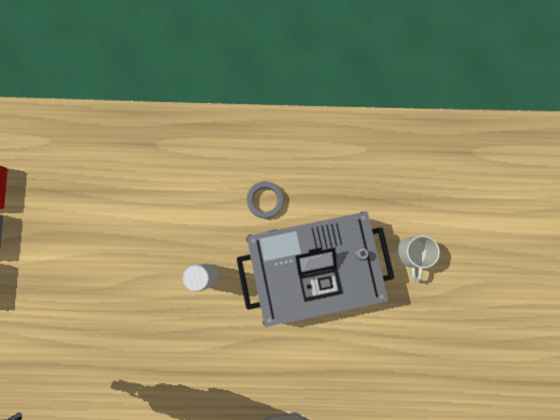

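View pics/side0.png

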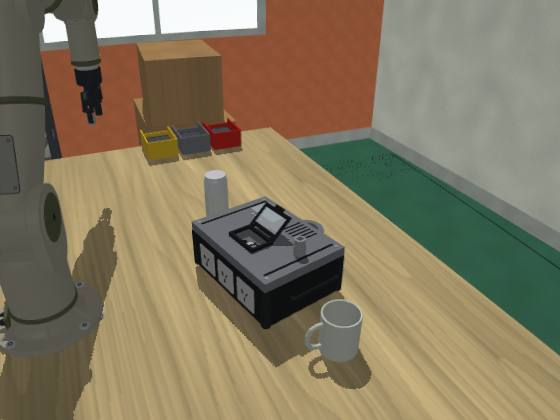

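```bash
echo
```

```text
(no output)
```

View pics/top0c.png

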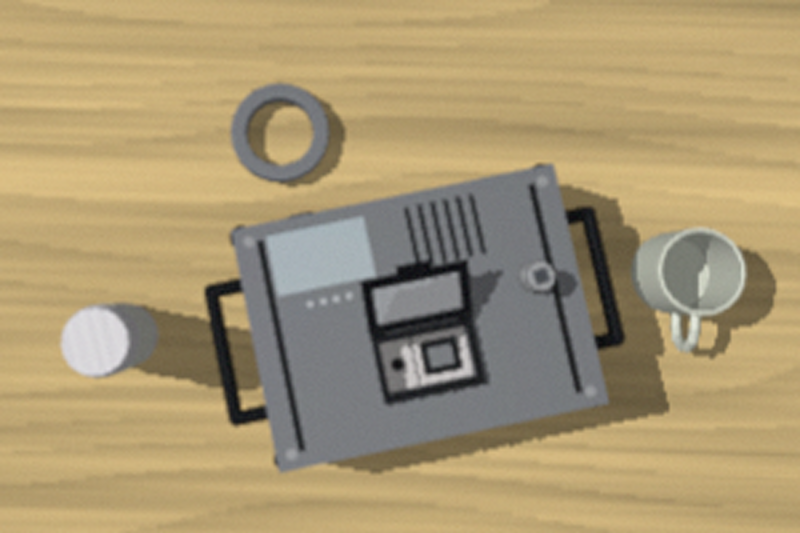

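View pics/side0c.png

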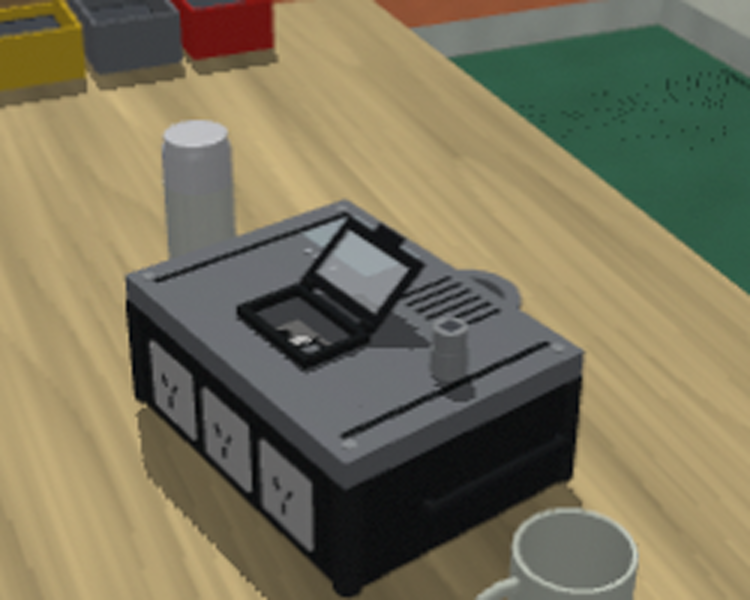

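```bash
cat > h.py <<'E'
import numpy as np,cv2,pickle
def proj(f,P):
    P=np.atleast_2d(P); W=f['world_to_cam']; c=P@W[:3,:3].T+W[:3,3]
    s=c[:,:2]/c[:,2:]; s=s*(1+f['k1']*(s**2).sum(1,keepdims=True))
    return s@f['K'][:2,:2].T+f['K'][:2,2]
def rays(f,uv):
    s=(np.atleast_2d(uv)-f['K'][:2,2])/[f['K'][0,0],f['K'][1,1]]; q=s.copy()
    for _ in range(10): q=s/(1+f['k1']*(q**2).sum(1,keepdims=True))
    W=f['world_to_cam']; d=np.c_[q,np.ones(len(q))]@W[:3,:3]; return -W[:3,:3].T@W[:3,3],d
def atz(f,uv,z):
    o,d=rays(f,uv); return o+d*((z-o[2])/d[:,2])[:,None]
def cloud(f):
    v,u=np.mgrid[:420,:560]; uv=np.c_[u.ravel(),v.ravel()]; o,d=rays(f,uv.astype(float))
    return (o+d*f['depth'].ravel()[:,None].astype(float)).reshape(420,560,3)
def unit(p,P):
    x,y,t=p;c,s=np.cos(t),np.sin(t);P=np.atleast_2d(P)
    return np.c_[x+c*P[:,0]-s*P[:,1],y+s*P[:,0]+c*P[:,1],P[:,2]]
E
python3 - <<'E'
from h import *
for n in('top','side'):
    f=pickle.load(open(f'{n}0.pkl','rb')); c=cloud(f)
    m=(abs(c[...,2]-.13)<.006)&(f['depth']>0)
    k,l,st,ce=cv2.connectedComponentsWithStats(m.astype('uint8')); 
    i=1+np.argmax(st[1:,4]); P=c[l==i]; print(n,st[i],P[:,2].mean(), np.median(P[:,2]))
    print(cv2.minAreaRect((P[:,:2]*1000).astype('float32')))
    mm=f['m_power_unit'][0]['mask'] 
    # silhouettes of others via depth
    for lab in('impact_socket','spray_can','mug','tape_roll','reset_key','flap'):
        if f['m_'+lab]:
            Q=c[f['m_'+lab][0]['mask']]; print(lab,np.median(Q,0).round(3),Q.min(0).round(3),Q.max(0).round(3))
E
```

```text
top [ 247  211  142  117 9693] 0.12872243061631797 0.12865150725280972
((497.03271484375, -61.952117919921875), (222.56484985351562, 300.49334716796875), 13.160585403442383)
spray_can [0.471 0.211 0.162] [ 0.427  0.034 -0.006] [0.512 0.269 1.125]
mug [ 0.543 -0.339  0.038] [ 0.472 -0.368 -0.006] [0.586 0.034 1.125]
tape_roll [0.681 0.072 0.022] [ 0.512  0.022 -0.007] [0.732 0.122 1.125]
reset_key [ 0.463 -0.084  0.113] [ 0.447 -0.101  0.105] [0.512 0.034 1.125]
flap [ 0.517 -0.057  0.162] [ 0.485 -0.108  0.125] [0.548 0.034 1.125]
side [ 192  196  152   92 5519] 0.12946949720211945 0.12944635099188861
((494.4606018066406, -60.3099365234375), (223.84957885742188, 303.8301086425781), 13.203878402709961)
impact_socket [ 0.528 -0.171  0.153] [ 0.518 -0.177  0.128] [ 0.561 -0.137  0.17 ]
mug [ 0.53  -0.337  0.058] [ 0.145 -0.894 -0.003] [ 0.581 -0.206  0.705]
tape_roll [ 0.512 -0.058  0.162] [ 0.145 -0.894  0.129] [0.576 0.012 0.705]
reset_key [0.708 0.086 0.023] [0.692 0.047 0.015] [0.719 0.114 0.026]
flap [ 0.511 -0.058  0.162] [ 0.145 -0.894  0.139] [ 0.54  -0.009  0.705]
```

```bash
python3 - <<'E'
from h import *
p=(.4960,-.0613,np.radians(13.17))
for n,(x0,y0,x1,y1) in dict(top=(260,200,400,305),side=(210,180,330,270)).items():
    f=pickle.load(open(f'{n}0.pkl','rb')); k=min(800/(x1-x0),600/(y1-y0))
    im=cv2.resize(f['frame'][y0:y1,x0:x1],None,fx=k,fy=k,interpolation=cv2.INTER_CUBIC)
    def poly(P,col):
        q=((proj(f,unit(p,P))-[x0,y0]+.5)*k).astype(int); cv2.polylines(im,[q],True,col,1)
    R=lambda cx,cy,a,b,z:[(cx+i*a/2,cy+j*b/2,z) for i,j in((-1,-1),(1,-1),(1,1),(-1,1))]
    mm=lambda L:np.array(L)/1000
    poly(mm(R(-40,0,60,92,138)),(0,0,255)); poly(mm(R(-40,0,46,80,138)),(0,255,0)); poly(mm(R(-40,-14,30,34,114)),(255,0,255)); poly(mm(R(-40,26,12,12,112)),(255,255,0))
    poly(mm(R(0,0,220,300,130)),(0,128,255))
    c=cloud(f); m=f['m_flap'][0]['mask']; Q=c[m]; Q=Q[(Q[:,2]>.145)&(Q[:,2]<.25)]
    t=p[2]; L=(Q[:,:2]-p[:2])@np.array([[np.cos(t),-np.sin(t)],[np.sin(t),np.cos(t)]])
    a=np.arctan2(Q[:,2]-.140,-(L[:,0]+.007)); w=np.hypot(Q[:,2]-.14,L[:,0]+.007)
    print(n,np.median(a[w>.02]),np.percentile(w,95),L[:,0].min(),L[:,0].max(),L[:,1].min(),L[:,1].max())
    for th in(2.2,2.4,):
        e=[(-.007-.062*np.cos(th),y,.14+.062*np.sin(th)) for y in(-.047,.047)]
        poly([(-.007,-.047,.14)]+e+[(-.007,.047,.14)],(255,255*(th>2.3),255))
    cv2.imwrite(f'pics/{n}_ov.png',im)
f=pickle.load(open('side0.pkl','rb'));c=cloud(f);P=c[f['m_impact_socket'][0]['mask']];t=p[2]
L=(P[:,:2]-p[:2])@np.array([[np.cos(t),-np.sin(t)],[np.sin(t),np.cos(t)]]);print(np.median(L,0))
E
```

```text
top 2.450213977275604 0.06521444232873956 -0.0028580224168756633 0.04852342911713372 -0.0475441480068032 0.04615992816867464
side 2.38908260523246 0.05946527362721286 -0.00785503280173607 0.04293819729361462 -0.04626544730735139 0.04939164128495512
[ 0.00591554 -0.11397331]
```

View pics/top_ov.png

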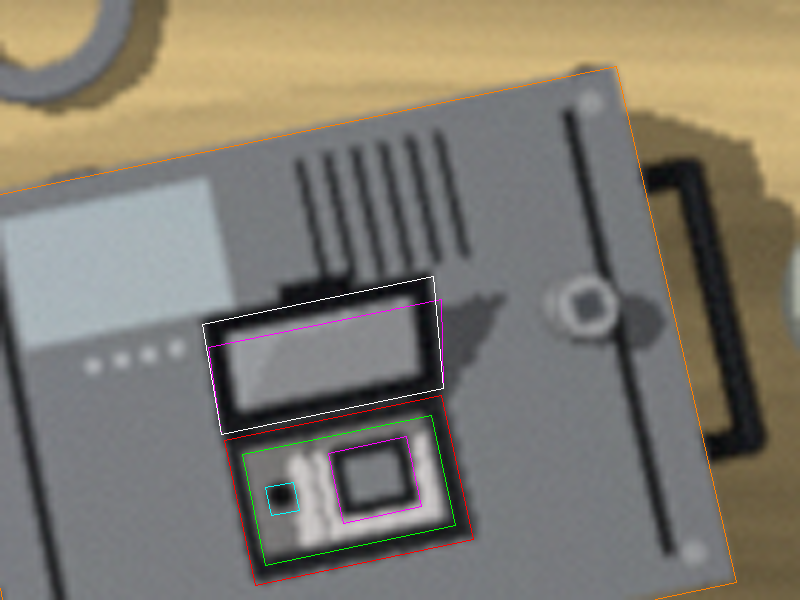

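View pics/side_ov.png

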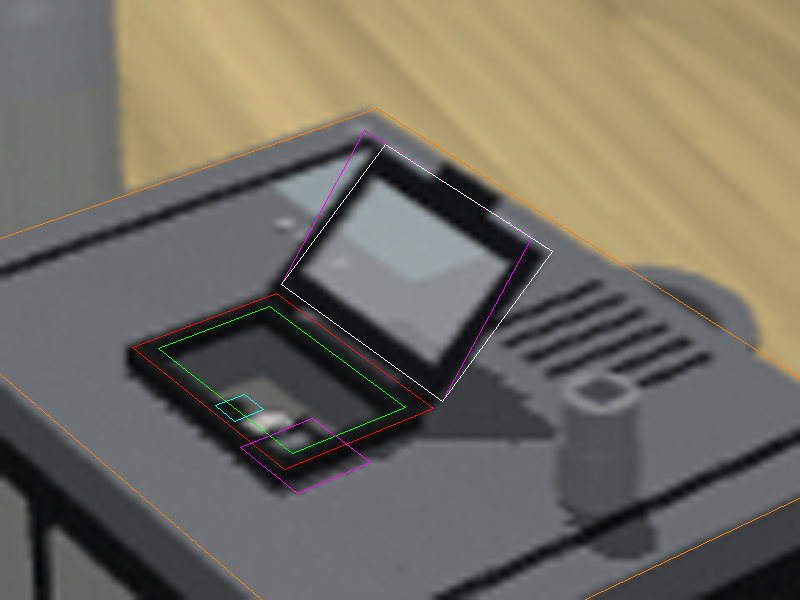

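>>> step_arm --targets '[{"jaw": 0,"travel": [0,0,0],"twist": -6.34},{"jaw": 0,"travel": [0,0,0],"twist": -6.34},{"jaw": 0,"travel": [0,0,0],"twist": -6.34},{"jaw": 0,"travel": [0,0,0],"twist": -6.34},{"jaw": 0,"travel": [0,0,0],"twist": -6.34},{"jaw": 0,"travel": [-30,18,0],"twist": 0},{"jaw": 0,"travel": [-30,18,0],"twist": 0},{"jaw": 0,"travel": [-30,18,0],"twist": 0},{"jaw": 0,"travel": [-30,18,0],"twist": 0},{"jaw": 0,"travel": [-30,18,0],"twist": 0},{"jaw": 0,"travel": [-30,18,0],"twist": 0},{"jaw": 0,"travel": [-30,18,0],"twist": 0}]'

```text
clock: 1.9
tcp_pos: [0.3703, 0.4153, 0.2315]
eef_rot: [[-0.228, 0.974, 0.0], [0.974, 0.228, 0.0], [0.0, 0.0, -1.0]]
contact_force: [0.6, 0.2, -0.2]
gripper_width: 0.0002
```

>>> step_arm --targets '[{"jaw": 0,"travel": [-36,0,0],"twist": 0},{"jaw": 0,"travel": [-36,0,0],"twist": 0},{"jaw": 0,"travel": [-36,0,0],"twist": 0},{"jaw": 0,"travel": [-36,0,0],"twist": 0},{"jaw": 0,"travel": [-36,0,0],"twist": 0},{"jaw": 0,"travel": [-36,0,0],"twist": 0},{"jaw": 0,"travel": [-36,-5,0],"twist": 0},{"jaw": 0,"travel": [-36,-5,0],"twist": 0},{"jaw": 0,"travel": [-36,-5,0],"twist": 0},{"jaw": 0,"travel": [-36,-5,0],"twist": 0},{"jaw": 0,"travel": [-36,-5,0],"twist": 0},{"jaw": 0,"travel": [-36,0,0],"twist": 0}]'

```text
clock: 2.9
tcp_pos: [0.4426, -0.0116, 0.2317]
eef_rot: [[-0.227, 0.974, 0.001], [0.974, 0.227, 0.001], [0.001, 0.001, -1.0]]
contact_force: [1.5, 1.0, -0.4]
gripper_width: 0.0001
```

>>> step_arm --targets '[{"jaw": 0,"travel": [-25,1,0],"twist": 0},{"jaw": 0,"travel": [-25,1,0],"twist": 0},{"jaw": 0,"travel": [-25,0,0],"twist": 0},{"jaw": 0,"travel": [0,0,30],"twist": 0},{"jaw": 0,"travel": [0,0,30],"twist": 0},{"jaw": 0,"travel": [0,0,0],"twist": 0},{"jaw": 0,"travel": [0,0,0],"twist": 0}]'

```text
clock: 3.48
tcp_pos: [0.4612, -0.0821, 0.1707]
eef_rot: [[-0.227, 0.974, -0.003], [0.974, 0.227, -0.0], [0.001, -0.003, -1.0]]
contact_force: [-0.0, 0.3, 0.7]
gripper_width: -0.0001
```

```bash
python3 - <<'E'
from h import *
from workcell import r
s=r.get_state(); print(s['clock'],s['tcp_pos'],s['contact_force'],s['joint_positions'])
p=(.4960,-.0613,np.radians(13.17))
k=unit(p,[-.04,-.014,.114])[0]; print(k,np.array(s['tcp_pos'])-k)
for n,(x0,y0,x1,y1) in dict(top=(240,190,400,310),side=(200,130,340,235)).items():
    f=r.grab_frame(n); sc=min(800/(x1-x0),600/(y1-y0))
    im=cv2.resize(f['frame'][y0:y1,x0:x1],None,fx=sc,fy=sc,interpolation=cv2.INTER_CUBIC)
    q=((proj(f,s['tcp_pos'])[0]-[x0,y0]+.5)*sc).astype(int); cv2.circle(im,tuple(int(a) for a in q),4,(0,0,255),1)
    R=lambda cx,cy,a,b,z:np.array([(cx+i*a/2,cy+j*b/2,z) for i,j in((-1,-1),(1,-1),(1,1),(-1,1))])/1000
    q=((proj(f,unit(p,R(-40,0,46,80,138)))-[x0,y0]+.5)*sc).astype(int); cv2.polylines(im,[q],True,(0,255,0),1)
    cv2.imwrite(f'pics/{n}1.png',im)
E
```

```text
3.4833 [ 0.46117837 -0.08210231  0.17073746] [-0.03436333  0.27709437  0.69452367] [-0.38668402  0.0863683   0.52692608  1.88846936 -0.04617459  1.18196788
  1.95651622]
[ 0.46024184 -0.08404542  0.114     ] [0.00093653 0.00194311 0.05673746]
```

View pics/top1.png

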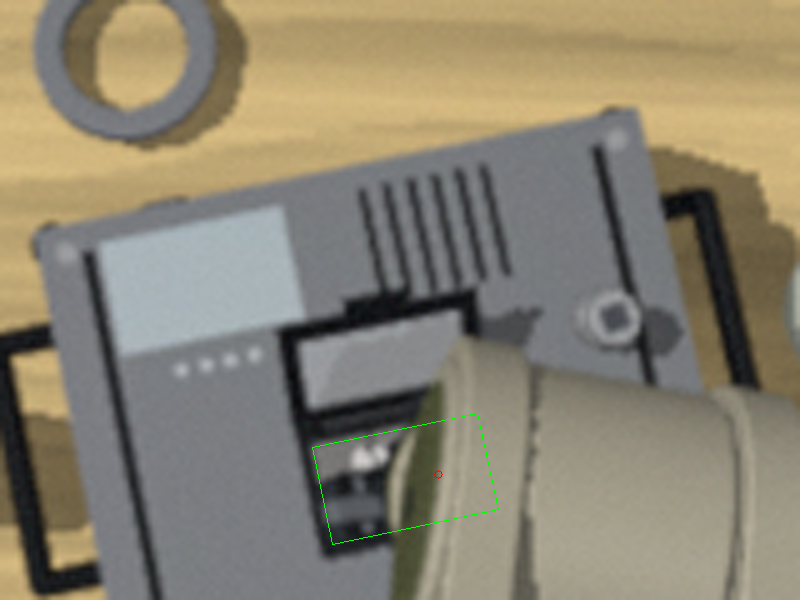

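View pics/side1.png

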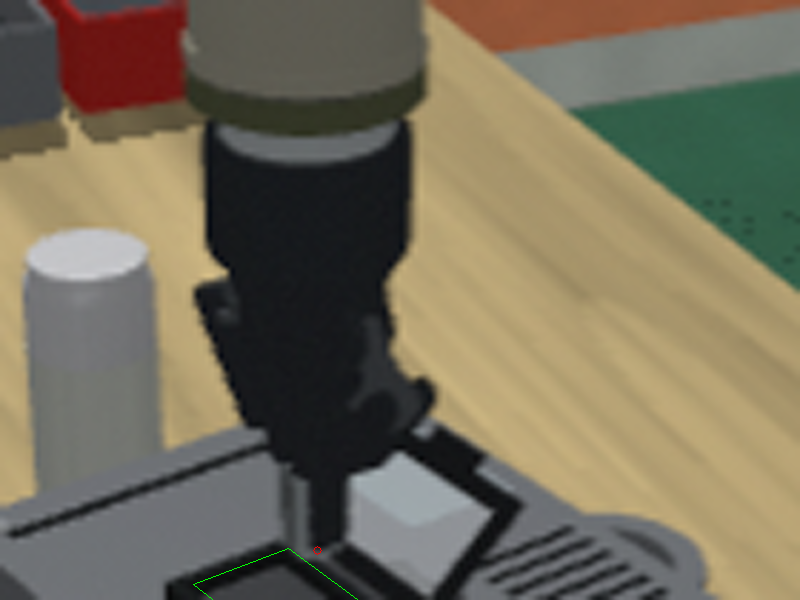

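>>> step_arm --targets '[{"jaw": 0,"travel": [-2,0,15],"twist": 0},{"jaw": 0,"travel": [0,0,15],"twist": 0},{"jaw": 0,"travel": [0,0,10],"twist": 0},{"jaw": 0,"travel": [0,0,6],"twist": 0},{"jaw": 0,"travel": [0,0,4],"twist": 0},{"jaw": 0,"travel": [0,0,2],"twist": 0},{"jaw": 0,"travel": [0,0,1],"twist": 0},{"jaw": 0,"travel": [0,0,0],"twist": 0}]'

```text
clock: 4.25
tcp_pos: [0.463, -0.0842, 0.1187]
eef_rot: [[-0.228, 0.974, 0.001], [0.974, 0.228, -0.0], [-0.0, 0.0, -1.0]]
contact_force: [-0.1, 0.5, 0.4]
gripper_width: -0.0002
```

>>> step_arm --targets '[{"jaw": 0,"travel": [0,0,1.5],"twist": 0},{"jaw": 0,"travel": [0,0,1.5],"twist": 0},{"jaw": 0,"travel": [0,0,1.5],"twist": 0},{"jaw": 0,"travel": [0,0,1.5],"twist": 0},{"jaw": 0,"travel": [0,0,1],"twist": 0},{"jaw": 0,"travel": [0,0,0],"twist": 0}]'

```text
clock: 4.75
tcp_pos: [0.4629, -0.0842, 0.1114]
eef_rot: [[-0.227, 0.974, 0.0], [0.974, 0.227, -0.0], [-0.0, 0.0, -1.0]]
contact_force: [-0.2, 0.5, 3.2]
gripper_width: 0.0003
```

Key is moving (3.2 N). A little farther to its stop.

>>> step_arm --targets '[{"jaw": 0,"travel": [0,0,1],"twist": 0},{"jaw": 0,"travel": [0,0,1],"twist": 0},{"jaw": 0,"travel": [0,0,0.5],"twist": 0},{"jaw": 0,"travel": [0,0,0],"twist": 0}]'

```text
clock: 5.08
tcp_pos: [0.4629, -0.0842, 0.1091]
eef_rot: [[-0.227, 0.974, 0.0], [0.974, 0.227, 0.0], [0.0, 0.0, -1.0]]
contact_force: [-1.1, 0.5, 6.1]
gripper_width: 0.0002
```

>>> step_arm --targets '[{"jaw": 0,"travel": [0,0,0.7],"twist": 0},{"jaw": 0,"travel": [0,0,0.5],"twist": 0},{"jaw": 0,"travel": [0,0,0],"twist": 0},{"jaw": 0,"travel": [0,0,0],"twist": 0}]'

```text
clock: 5.42
tcp_pos: [0.463, -0.0842, 0.1088]
eef_rot: [[-0.227, 0.974, 0.001], [0.974, 0.227, 0.001], [0.0, 0.001, -1.0]]
contact_force: [-6.0, 0.7, 17.3]
gripper_width: -0.0
```

>>> step_arm --targets '[{"jaw": 0,"travel": [0,0,-2],"twist": 0},{"jaw": 0,"travel": [0,0,-5],"twist": 0},{"jaw": 0,"travel": [0,0,-10],"twist": 0},{"jaw": 0,"travel": [0,0,-20],"twist": 0},{"jaw": 0,"travel": [0,0,-30],"twist": 0},{"jaw": 0,"travel": [0,0,-30],"twist": 0},{"jaw": 0,"travel": [0,0,-15],"twist": 0},{"jaw": 0,"travel": [0,0,0],"twist": 0}]'

```text
clock: 6.08
tcp_pos: [0.4644, -0.0846, 0.2237]
eef_rot: [[-0.227, 0.974, 0.006], [0.974, 0.227, 0.0], [-0.001, 0.006, -1.0]]
contact_force: [0.7, -0.1, 0.1]
gripper_width: 0.0001
```

>>> step_arm --targets '[{"jaw": 0,"travel": [4,28,0],"twist": 0},{"jaw": 0,"travel": [4,28,0],"twist": 0},{"jaw": 0,"travel": [4,28,0],"twist": 0},{"jaw": 0,"travel": [4,28,0],"twist": 0},{"jaw": 0,"travel": [0,0,0],"twist": 0},{"jaw": 0,"travel": [0,0,20],"twist": 0},{"jaw": 0,"travel": [0,0,20],"twist": 0},{"jaw": 0,"travel": [0,0,14],"twist": 0},{"jaw": 0,"travel": [0,0,0],"twist": 0},{"jaw": 0,"travel": [0,0,0],"twist": 0}]'

```text
clock: 6.92
tcp_pos: [0.5671, -0.0432, 0.1647]
eef_rot: [[-0.227, 0.974, -0.003], [0.974, 0.227, -0.0], [0.0, -0.003, -1.0]]
contact_force: [-0.3, 0.2, 0.6]
gripper_width: 0.0001
```

```bash
cat > look.py <<'E'
from h import *
from workcell import r
import sys
tag=sys.argv[1]
s=r.get_state(); p=(.4960,-.0613,np.radians(13.17)); d=s['tcp_pos']-np.array([p[0],p[1],0]); c,q=np.cos(p[2]),np.sin(p[2])
print(s['clock'],'unit tcp',round(c*d[0]+q*d[1],4),round(-q*d[0]+c*d[1],4),d[2],np.round(s['contact_force'],2))
for n,(x0,y0,x1,y1) in dict(top=(160,150,460,350),side=(190,150,340,262)).items():
    f=r.grab_frame(n); pickle.dump(f,open(f'{n}_{tag}.pkl','wb'));sc=min(800/(x1-x0),600/(y1-y0))
    im=cv2.resize(f['frame'][y0:y1,x0:x1],None,fx=sc,fy=sc,interpolation=cv2.INTER_CUBIC)
    cv2.imwrite(f'pics/{n}_{tag}.png',im)
E
python3 look.py 2
```

```text
6.9167 unit tcp 0.0733 0.0014 0.16472006401471165 [-0.34  0.24  0.61]
```

View pics/side_2.png

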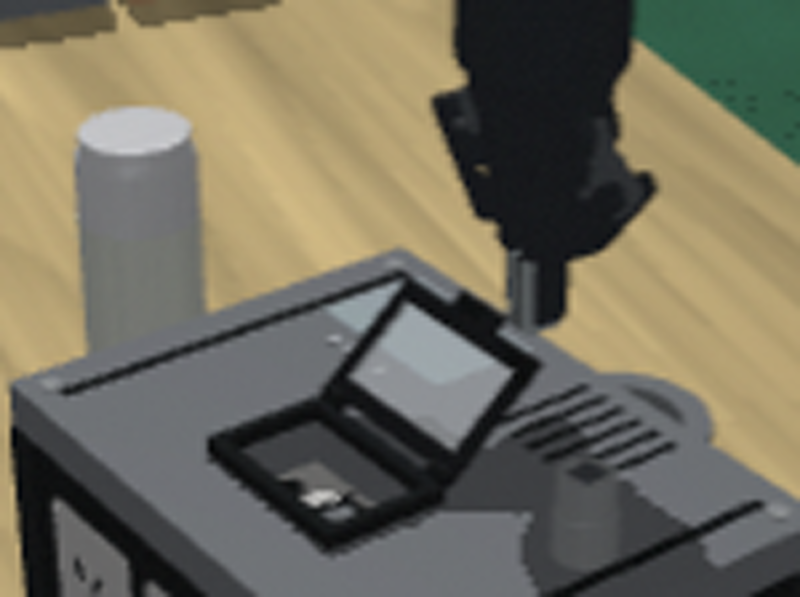

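View pics/top_2.png

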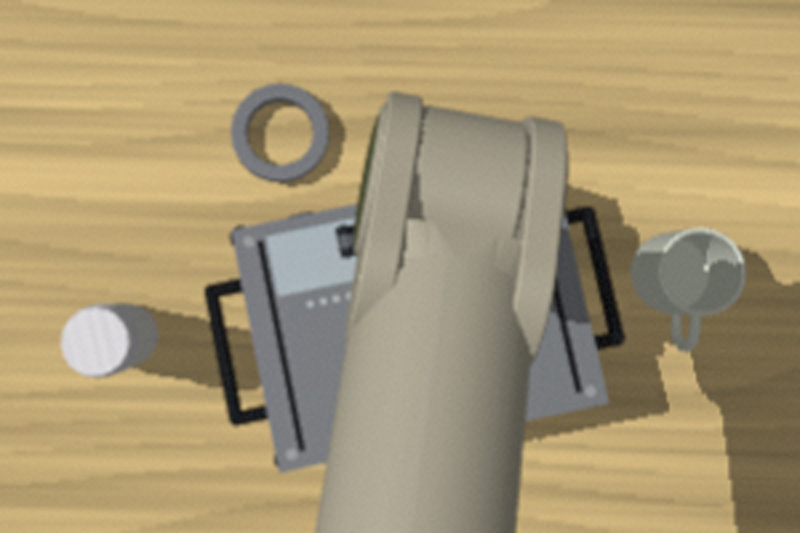

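>>> step_arm --targets '[{"jaw": 0,"travel": [0,-12,0],"twist": 0},{"jaw": 0,"travel": [0,-10,0],"twist": 0},{"jaw": 0,"travel": [0,-10,0],"twist": 0},{"jaw": 0,"travel": [0,-10,-4],"twist": 0},{"jaw": 0,"travel": [0,-10,-6],"twist": 0},{"jaw": 0,"travel": [0,-8,-6],"twist": 0},{"jaw": 0,"travel": [0,0,-6],"twist": 0},{"jaw": 0,"travel": [0,0,0],"twist": 0}]'

```text
clock: 7.68
tcp_pos: [0.5104, -0.0569, 0.1896]
eef_rot: [[-0.227, 0.974, 0.003], [0.974, 0.227, 0.001], [-0.0, 0.003, -1.0]]
contact_force: [0.5, 0.5, 0.7]
gripper_width: 0.0001
```

```bash
python3 look.py 3
```

```text
7.6833 unit tcp 0.0151 0.001 0.18962608138826967 [0.49 0.51 0.67]
```

View pics/side_3.png

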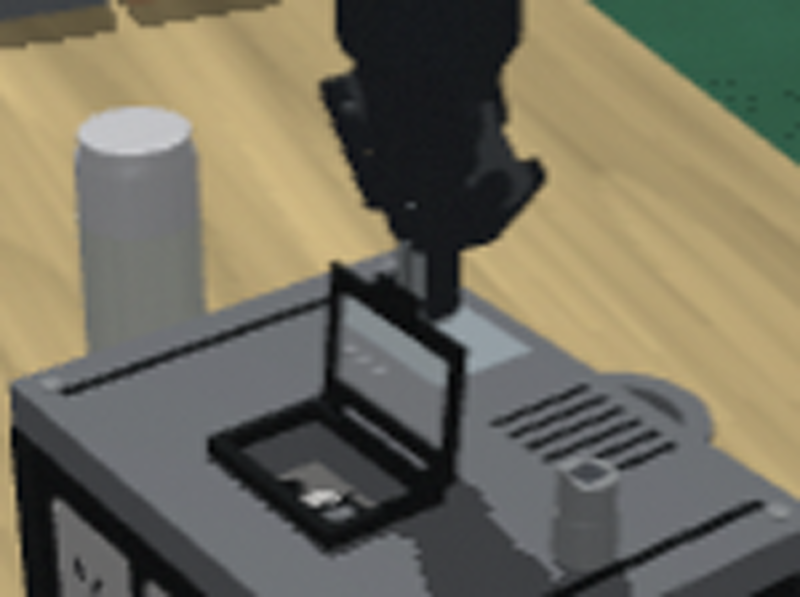

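>>> step_arm --targets '[{"jaw": 0,"travel": [0,-11,0],"twist": 0},{"jaw": 0,"travel": [0,-9,0],"twist": 0},{"jaw": 0,"travel": [0,-9,2.5],"twist": 0},{"jaw": 0,"travel": [0,-7,3.5],"twist": 0},{"jaw": 0,"travel": [0,-6,4.5],"twist": 0},{"jaw": 0,"travel": [0,-6,5],"twist": 0},{"jaw": 0,"travel": [0,-5,6],"twist": 0},{"jaw": 0,"travel": [0,-4,6],"twist": 0},{"jaw": 0,"travel": [0,-4,7],"twist": 0},{"jaw": 0,"travel": [0,-3,6],"twist": 0},{"jaw": 0,"travel": [0,0,0],"twist": 0}]'

```text
clock: 8.7
tcp_pos: [0.4459, -0.0714, 0.1455]
eef_rot: [[-0.227, 0.974, -0.003], [0.974, 0.227, -0.0], [0.001, -0.003, -1.0]]
contact_force: [-0.4, -0.5, 0.6]
gripper_width: -0.0001
```

```bash
python3 look.py 4
```

```text
8.7 unit tcp -0.0511 0.0015 0.14553860102822203 [-0.39 -0.48  0.57]
```

View pics/side_4.png

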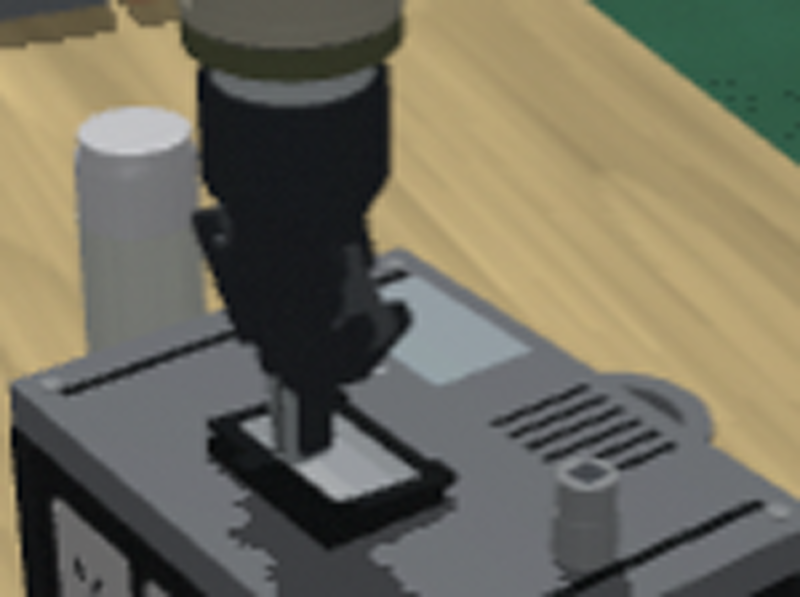

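Nearly shut. I'll press it down gently until it meets the collar.

>>> step_arm --targets '[{"jaw": 0,"travel": [0,0,1.5],"twist": 0},{"jaw": 0,"travel": [0,0,1.5],"twist": 0},{"jaw": 0,"travel": [0,0,1],"twist": 0},{"jaw": 0,"travel": [0,0,0],"twist": 0},{"jaw": 0,"travel": [0,0,0],"twist": 0}]'

```text
clock: 9.22
tcp_pos: [0.4474, -0.0713, 0.1431]
eef_rot: [[-0.228, 0.974, -0.0], [0.974, 0.228, -0.0], [-0.0, -0.0, -1.0]]
contact_force: [0.3, -0.2, 0.2]
gripper_width: -0.0001
```

>>> step_arm --targets '[{"jaw": 0,"travel": [0,0,1],"twist": 0},{"jaw": 0,"travel": [0,0,1],"twist": 0},{"jaw": 0,"travel": [0,0,0.5],"twist": 0},{"jaw": 0,"travel": [0,0,0],"twist": 0}]'

```text
clock: 9.55
tcp_pos: [0.4475, -0.0714, 0.141]
eef_rot: [[-0.228, 0.974, 0.0], [0.974, 0.228, 0.0], [0.0, 0.0, -1.0]]
contact_force: [-2.0, 0.4, 5.6]
gripper_width: -0.0001
```

>>> step_arm --targets '[{"jaw": 0,"travel": [0,0,0.6],"twist": 0},{"jaw": 0,"travel": [0,0,0],"twist": 0},{"jaw": 0,"travel": [0,0,0],"twist": 0}]'

```text
clock: 9.8
tcp_pos: [0.4475, -0.0714, 0.1409]
eef_rot: [[-0.227, 0.974, 0.0], [0.974, 0.227, 0.0], [0.0, 0.001, -1.0]]
contact_force: [-4.0, 1.2, 11.0]
gripper_width: -0.0002
```

>>> step_arm --targets '[{"jaw": 0,"travel": [0,0,-2],"twist": 0},{"jaw": 0,"travel": [0,0,-8],"twist": 0},{"jaw": 0,"travel": [0,0,-20],"twist": 0},{"jaw": 0,"travel": [0,0,-30],"twist": 0},{"jaw": 0,"travel": [0,0,-30],"twist": 0},{"jaw": 0,"travel": [30,0,-10],"twist": 0},{"jaw": 0,"travel": [36,0,0],"twist": 0},{"jaw": 0,"travel": [36,5,0],"twist": 0},{"jaw": 0,"travel": [36,5,0],"twist": 0},{"jaw": 0,"travel": [36,5,0],"twist": 0},{"jaw": 0,"travel": [36,5,0],"twist": 0},{"jaw": 0,"travel": [0,0,0],"twist": 0}]'

```text
clock: 10.8
tcp_pos: [0.4173, 0.1452, 0.2402]
eef_rot: [[-0.237, 0.971, -0.0], [0.971, 0.237, 0.002], [0.002, 0.0, -1.0]]
contact_force: [-0.2, 0.4, -0.5]
gripper_width: -0.0004
```

```bash
python3 look.py 5; python3 - <<'E'
from h import *
p=(.4960,-.0613,np.radians(13.17));t=p[2]
for n in('top','side'):
    f=pickle.load(open(f'{n}_5.pkl','rb'));f0=pickle.load(open(f'{n}0.pkl','rb'));c=cloud(f)
    L=(c[...,:2]-p[:2])@np.array([[np.cos(t),-np.sin(t)],[np.sin(t),np.cos(t)]])
    for a,b in((-.068,-.061),(-.06,-.04),(-.04,-.02),(-.015,-.007)):
        m=(L[...,0]>a)&(L[...,0]<b)&(abs(L[...,1])<.044)&(c[...,2]>.1)&(c[...,2]<.2)
        print(n,a,m.sum(),np.median(c[...,2][m]).round(4))
    m=(abs(c[...,2]-.13)<.005)&(f['depth']>0);k,l,st,_=cv2.connectedComponentsWithStats(m.astype('uint8'));i=1+np.argmax(st[1:,4])
    print(cv2.minAreaRect((c[l==i][:,:2]*1000).astype('float32')))
E
```

```text
10.8 unit tcp -0.0296 0.219 0.24017108453238445 [-0.23  0.39 -0.45]
top -0.068 106 0.1395
top -0.06 319 0.1398
top -0.04 319 0.1394
top -0.015 128 0.1401
((497.20361328125, -61.94435119628906), (222.15701293945312, 300.22882080078125), 13.199820518493652)
side -0.068 77 0.1404
side -0.06 205 0.1402
side -0.04 189 0.1406
side -0.015 71 0.1405
((495.008544921875, -58.82484436035156), (225.47915649414062, 305.37451171875), 13.375068664550781)
```

View pics/side_5.png

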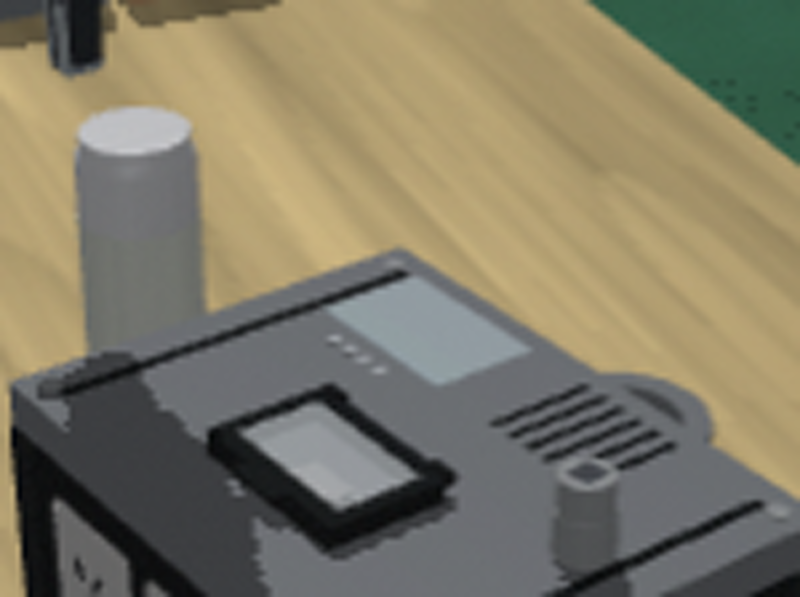

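View pics/top_5.png

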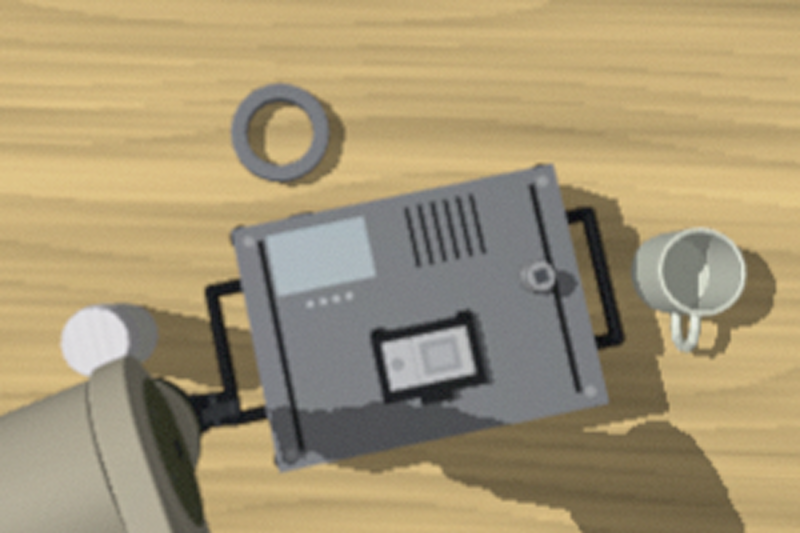

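Flap lies flat (level at 0.140 m from hinge to free edge in both cameras), and the unit, socket, can, mug and tape appear at their starting pixels. The arm is clear.

```bash
python3 - <<'E'
from workcell import r
print(r.sign_off())
E
```

```text
the job is handed in; nothing more can be done
None
```

I pressed the reset key to its hard stop, let it spring back, and pushed the flap shut. The job was handed in after about 11 s of the 45 s allowed; hand-in reports no verdict.

- **Reset key:** the closed fingertips started to move it at about z = 0.114 m. It stopped at 0.109 m, where the force jumped to 17 N with almost no further travel. I had no direct reading of the key springing back. The fingers then withdrew fully and nothing else touched it.
- **Test button:** the fingertips were planned to stay about 13 mm or more from it, and the force readings showed no sign of touching it. Its travel was not measured either.
- **Flap:** I pushed it over by its tab and pressed it onto the collar with 11 N. After retreating, both cameras' depth shows it level from hinge to free edge (top about 0.140 m).
- **Unit:** the top camera's fit agrees with the start within 0.2 mm and 0.05°. The side camera's fit differed by about 1.6 mm and 0.2°. I put that down to noise; it is well inside the 20 mm limit.
- **Socket, can, mug and tape:** compared by eye in the final pictures, they look unmoved. The arm was clear of everything, with about 0 N on the tool.

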